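# Tighten the test box's cover screws crosswise

### The arm

A 6-joint arm with a two-finger parallel gripper is mounted at the origin on a cart in front of the work surface, level with it; the furniture and walls round the work are solid. World frame = base frame: x ahead of the robot, y to its left, z up, the work surface at z = 0. Lengths are in m, angles in degrees, forces in N, time in s.
With the tool pointing down it reaches from about 0.25 to 0.725 m from the base axis. Payload 9.7 kg.
Tool frame: the origin (TCP) lies midway between the tips of the shut fingers; the grasp point (between the pads) lies bot.hold_point_z behind it (bot.hold_point_z is the distance from the TCP to the grasp point, in m); z points along the fingers, y is the line along which they close (so a half turn about z gives the same grasp; the last joint's range is limited). The gripper opens to 85 mm and grips with 20 to 120 N. Pads are 22 mm wide; open, the fingers measure 114 mm over their backs; the gripper's body (76 mm by 85 mm) begins 54 mm behind the grasp point. The pads swing forward as they close: fully open they stand 13 mm farther back than shut.
Start: joints at [-76.719, 4.979, 10.078, 95.1, 0, 90], TCP at [0.126, -0.535, 0.231] pointing down, gripper open.
Joint ranges: [-179.16, 179.16], [-48.56, 103.87], [-65.8, 70.77], [-126.05, 130.52], [-82.76, 87.17], [-180, 180]. Speed limits (degrees/s): [127.2, 127.2, 147.25, 180, 180, 180].

### API

Orientations are given as [roll, pitch, yaw] about the fixed x, y, z axes, in that order (R = Rz(yaw) Ry(pitch) Rx(roll)).
In Python, from workcell import bot, camera, camera_model, ticket gives the robot as it stands.
- The arm moves only by the tool send_rows, never from a script. Its argument "targets" is text: rows parted by semicolons, each of 5 numbers parted by spaces: the shift along the tool's x, y, z in mm, then the turn about the tool's z in degrees, then the closure in counts, from 0 (fully open) to 255 (shut). A call has 1 to 20 rows; each row is the pose to reach, as a shift and turn from the pose commanded when the call began, along the tool's axes at that moment; what a row does not reach only later rows make up. A row lasts 1/8 s, in which the tool goes at most 62.5 mm and 10.7 degrees, less where a joint would pass 70% of its speed; a pose out of reach is approached as far as the arm can. A call with a gripper value outside its range is refused whole. The fingers move at their own pace and stop on an object; "newtons" is the grip in N (left out, the last holds). Time passes only in rows, so rows that repeat a pose let the fingers close. It gives the time, the measured TCP pose, the force, the opening and the grip force at its end, in the units of the state.
- bot.get_obs(): the state, without advancing time (a new reading comes with each control period).
- camera(name): name is "scene" or "top" or "wrist"; returns the picture (420x560x3 uint8, blue, green, red); there is no depth.
- camera_model(name): a dict with "K" (3x3 intrinsics, pixels), "pose" (4x4, takes a point from camera to world coordinates); the wrist camera has in their place "T_tool_cam" (4x4, takes a point from camera to tool coordinates, whose origin is the TCP and whose axes are the flange's). Camera axes: x right, y down, z forward; pixel columns grow to the right and rows downward; lengths in m; the calibration is good to about 2 mm. A picture is of the moment at which its call begins: read the wrist's pose just before it. camera_model takes no time and is no camera call.
- ticket.job_done(): hands the job in; it is judged then, once.
The state is a dict: "time": time; "q": joint angles; "qd": joint speeds; "joint_efforts": joint torques, N m; "ee_pos": TCP position; "tcp_rot": TCP orientation; "wrist_force": force on the tool from outside, world axes, zero at the start; "torque": the same for the moment, N m; "opening": finger opening in m; "grasp_force": force on a finger pad.
Only numpy, scipy, OpenCV 4.12 (cv2) and the standard library are available. Lean on these libraries where they do the work, as an engineer would, in place of code of your own. Each camera call takes 0.05 s, during which the arm holds its last target. There are 200 camera calls.

### The job

Take the flat-bladed key from its stand and use it to tighten the four slotted spring screws of the test box's cover clockwise, in cross order and in two passes: first give every screw about half of the turn that is left to its stop (they have roughly a sixth of a turn to go), going from each screw to the one diagonally opposite before the other pair, then bring every screw fully home to its stop in the same crosswise way. Press and turn gently, neither pushing a screw head to the bottom of its spring nor forcing it past its stop, and leave the things lying round about alone. Finally put the key back upright in its stand.

Things in the scene. Friction and masses are not known exactly. Their poses are not given: they have to be found in the camera images.
- shield_box: the test box: flat aluminium box 108 x 108 x 30 mm with a grey ribbed cover plate, fixed to the desk; origin at the centre of its underside, x away from the robot, y to the left (turned up to 0.4 rad), z up. Four slotted spring screws stand on its cover, in an 72 mm square: a far left, b far right, c near right, d near left; a is opposite c, b opposite d.
- seat_a (a point): centre of the top face of screw a (far left) when not pressed, 48 mm above the desk, 36 mm from the box's centre along x and y; the point and its axes belong to the box, not to the screw. Steel head 22 mm across; slot right across it, 6.5 mm wide, 5.5 mm deep. With its joint at 0 the slot lies within 0.3 rad of the box's x axis, no pose tells where: look or feel for it
- seat_b (a point): centre of the top face of screw b (far right) when not pressed, 48 mm above the desk, 36 mm from the box's centre along x and y; the point and its axes belong to the box, not to the screw. Steel head 22 mm across; slot right across it, 6.5 mm wide, 5.5 mm deep. With its joint at 0 the slot lies within 0.3 rad of the box's x axis, no pose tells where: look or feel for it
- seat_c (a point): centre of the top face of screw c (near right) when not pressed, 48 mm above the desk, 36 mm from the box's centre along x and y; the point and its axes belong to the box, not to the screw. Steel head 22 mm across; slot right across it, 6.5 mm wide, 5.5 mm deep. With its joint at 0 the slot lies within 0.3 rad of the box's x axis, no pose tells where: look or feel for it
- seat_d (a point): centre of the top face of screw d (near left) when not pressed, 48 mm above the desk, 36 mm from the box's centre along x and y; the point and its axes belong to the box, not to the screw. Steel head 22 mm across; slot right across it, 6.5 mm wide, 5.5 mm deep. With its joint at 0 the slot lies within 0.3 rad of the box's x axis, no pose tells where: look or feel for it
- screw_a (a joint): turn of screw a, rad, growing clockwise seen from above; its slot turns with it; starts at 0 to 0.1. Turns stiffly (about 0.05 N m) and stays where left; its stop is at 1.1 (fully home); turned on from there it winds up (see wind).
- screw_b (a joint): turn of screw b, rad, growing clockwise seen from above; its slot turns with it; starts at 0 to 0.1. Turns stiffly (about 0.05 N m) and stays where left; its stop is at 1.1 (fully home); turned on from there it winds up (see wind).
- screw_c (a joint): turn of screw c, rad, growing clockwise seen from above; its slot turns with it; starts at 0 to 0.1. Turns stiffly (about 0.05 N m) and stays where left; its stop is at 1.1 (fully home); turned on from there it winds up (see wind).
- screw_d (a joint): turn of screw d, rad, growing clockwise seen from above; its slot turns with it; starts at 0 to 0.1. Turns stiffly (about 0.05 N m) and stays where left; its stop is at 1.1 (fully home); turned on from there it winds up (see wind).
- push_a (a joint): how far the head of screw a is pressed down against its spring, m; 0 free, 3 N to start it moving and 1 N more per mm, bottoms out at 0.008. It springs back up, at any turn of the screw. A blade lightly pressed on the head and turned rubs without turning the screw until it meets the slot and the head springs up round it.
- push_b (a joint): how far the head of screw b is pressed down against its spring, m; 0 free, 3 N to start it moving and 1 N more per mm, bottoms out at 0.008. It springs back up, at any turn of the screw. A blade lightly pressed on the head and turned rubs without turning the screw until it meets the slot and the head springs up round it.
- push_c (a joint): how far the head of screw c is pressed down against its spring, m; 0 free, 3 N to start it moving and 1 N more per mm, bottoms out at 0.008. It springs back up, at any turn of the screw. A blade lightly pressed on the head and turned rubs without turning the screw until it meets the slot and the head springs up round it.
- push_d (a joint): how far the head of screw d is pressed down against its spring, m; 0 free, 3 N to start it moving and 1 N more per mm, bottoms out at 0.008. It springs back up, at any turn of the screw. A blade lightly pressed on the head and turned rubs without turning the screw until it meets the slot and the head springs up round it.
- wind_a (a joint): how far screw a is wound up past its stop, rad, clockwise, against the springy clamped cover: 0 up to the stop, about 0.08 N m to begin and 0.15 N m more per 0.1 rad; springs back when let go. Beyond 0.12 (about 0.25 N m on the key) the screw is over-tightened.
- wind_b (a joint): how far screw b is wound up past its stop, rad, clockwise, against the springy clamped cover: 0 up to the stop, about 0.08 N m to begin and 0.15 N m more per 0.1 rad; springs back when let go. Beyond 0.12 (about 0.25 N m on the key) the screw is over-tightened.
- wind_c (a joint): how far screw c is wound up past its stop, rad, clockwise, against the springy clamped cover: 0 up to the stop, about 0.08 N m to begin and 0.15 N m more per 0.1 rad; springs back when let go. Beyond 0.12 (about 0.25 N m on the key) the screw is over-tightened.
- wind_d (a joint): how far screw d is wound up past its stop, rad, clockwise, against the springy clamped cover: 0 up to the stop, about 0.08 N m to begin and 0.15 N m more per 0.1 rad; springs back when let go. Beyond 0.12 (about 0.25 N m on the key) the screw is over-tightened.
- key_grip (a point): centre of the key's flat grey handle: 46 mm wide (x), 18 mm thick (y, grip here), 42 mm high (z). Below it a steel collar 32 mm across, 4 mm thick, underside 25 mm below this point; then a round 10 mm shaft with a flat blade 14 mm wide (along x), 4 mm thick, 8 mm long, edge rounded, tip 69 mm straight below this point. About 130 g, loose, upright in its stand.
- stand_mouth (a point): centre of the mouth of the key stand, a black block 44 x 44 mm and 52 mm high, fixed; this point lies on its top face, 52 mm above the desk. Its upright round hole is 20 mm wide and 48 mm deep. With the key in it the collar rests on the block, at any turn, and the centre of the handle is 25 mm above this point.
- tweezers_bent: grey bent-tip tweezers lying, 20x120x8 mm; bystander, origin at the centre of its underside
- parts_tin: round metal tin, 47 mm across, 21 mm high; bystander, origin at the centre of its underside
- battery_pack: flat white phone battery, 68x42x9 mm; bystander, origin at the centre of its underside
- solder_spool: solder spool standing on its flange, 50 mm across, 38 mm high; bystander, origin at the centre of its underside
- torch: aluminium torch lying, 39x122x36 mm; bystander, origin at the centre of its underside

How it is judged:
By the outcome, as a careful person would: the job done as asked, in the order asked, and still so for the second after the job is handed in, with the robot touching nothing.
It also fails if it takes over 72 s, if anything falls off the work surface, if the arm or the gripper's body presses on something with over 40 N, if the wrist force passes 120 N, or if a joint passes its speed limit or range.

## Working session

There is one attempt and no reset: what is moved stays moved. The work goes in short steps, Python scripts to look and compute and a tool call to move; the robot and the scene stay as the last step left them, time stands still between calls to the robot, and variables do not carry over. Pictures are saved under pics/ and viewed, at most 10 in all, crops included, and the job is handed in when it is done.

Besides the shell and the picture viewer there is one more tool, called in YAML: its name, and indented under it one key for each argument. send_rows: Moves the arm, as the interface text tells. Its arguments: {"type":"object","properties":{"targets":{"type":"string"},"newtons":{"type":"number"}},"required":["targets"]}

```bash
mkdir -p pics; ls
python3 - <<'E'
from workcell import bot,camera,camera_model
import cv2,numpy as np
o=bot.get_obs();print(o, bot.hold_point_z)
for n in("top","scene"):
    cv2.imwrite(f"pics/{n}0.png",camera(n));m=camera_model(n);print(n,m["K"],m["pose"])
print(camera_model("wrist"))
E
```

```text
pics
{'time': 0.0, 'q': array([-7.67200620e+01,  5.00996450e+00,  1.00315827e+01,  9.50999995e+01,
       -2.02150869e-03,  9.00013989e+01]), 'qd': array([0.01511823, 0.0075433 , 0.0715067 , 0.07571742, 0.01589269,
       0.0081814 ]), 'joint_efforts': array([-2.59188157e-03, -5.20393610e+01,  4.64799964e+01,  1.64422451e-02,
       -1.03270572e-04,  8.18861650e-06]), 'ee_pos': array([ 0.12627236, -0.53505013,  0.23056826]), 'tcp_rot': array([-1.79921619e+02,  2.02342045e-03,  1.32785419e+01]), 'wrist_force': array([-0.36462379,  0.67589167, -0.91887403]), 'torque': array([0.04414496, 0.01010619, 0.00163686]), 'grasp_force': 0.0, 'opening': 0.08550889073911237} 0.0187
top [[478.54692748   0.         281.53052092]
 [  0.         478.54692748 208.05493217]
 [  0.           0.           1.        ]] [[ 0.02975116 -0.99318595  0.11267887  0.41984426]
 [-0.99944223 -0.03126883 -0.01172529 -0.2921794 ]
 [ 0.01516872 -0.11226719 -0.99356227  0.96021527]
 [ 0.          0.          0.          1.        ]]
scene [[443.03678474   0.         276.091643  ]
 [  0.         443.03678474 207.2931693 ]
 [  0.           0.           1.        ]] [[ 0.85157009 -0.36989926  0.37148745  0.21658634]
 [-0.52423491 -0.60420355  0.60009652 -0.77718412]
 [ 0.00247878 -0.70577094 -0.70843577  0.68581483]
 [ 0.          0.          0.          1.        ]]
{'K': array([[365.95954854,   0.        , 278.80699143],
       [  0.        , 365.95954854, 208.88425417],
       [  0.        ,   0.        ,   1.        ]]), 'T_tool_cam': array([[-2.61271255e-04, -9.48898186e-01, -3.15582263e-01,
         8.06013556e-02],
       [ 9.99999609e-01,  1.86398158e-05, -8.83948412e-04,
        -1.54488948e-04],
       [ 8.44659440e-04, -3.15582370e-01,  9.48897810e-01,
        -1.42547606e-01],
       [ 0.00000000e+00,  0.00000000e+00,  0.00000000e+00,
         1.00000000e+00]])}
```

View pics/top0.png

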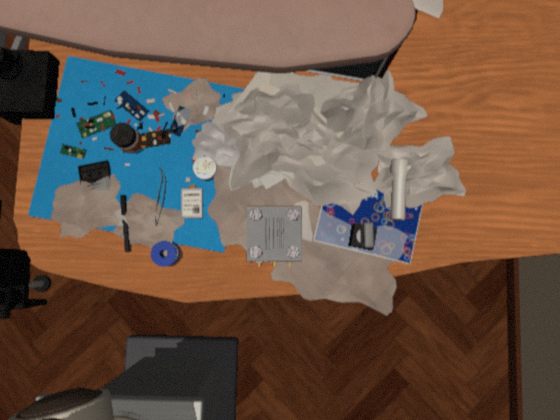

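View pics/scene0.png

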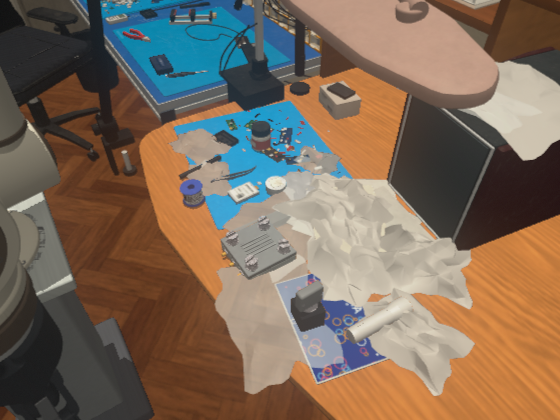

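The top view shows the box at about (275,234), with screws near (255,214), (294,213), (296,252) and (256,252). The key in its stand is at about (363,236), and the torch is at (398,185). In the scene view the key handle is near (309,293).

```bash
cat > h.py <<'E'
from workcell import bot,camera,camera_model
import cv2,numpy as np
from scipy.spatial.transform import Rotation as R
def pose():
    o=bot.get_obs();T=np.eye(4);T[:3,:3]=R.from_euler('xyz',o['tcp_rot'],degrees=True).as_matrix();T[:3,3]=o['ee_pos'];return T
def cast(name,px,z,T=None):
    m=camera_model(name);P=m["pose"] if name!="wrist" else T@m["T_tool_cam"]
    d=P[:3,:3]@np.linalg.solve(m["K"],[px[0],px[1],1]);c=P[:3,3];return c+d*(z-c[2])/d[2]
def proj(name,p,T=None):
    m=camera_model(name);P=m["pose"] if name!="wrist" else T@m["T_tool_cam"]
    c=np.linalg.inv(P)@np.append(p,1);u=m["K"]@c[:3];return u[:2]/u[2]
def to_tool(p,T=None):
    T=pose() if T is None else T
    return np.round((np.linalg.inv(T)@np.append(p,1))[:3]*1000,1)
E
python3 - <<'E'
from h import *
for n,p in dict(a=(255,214),b=(294,213),c=(296,252),d=(256,252)).items(): print(n,cast("top",p,.048).round(4))
print("stand/key",cast("top",(363,236),.09).round(4),cast("scene",(309,293),.077).round(4))
print(to_tool([.375,-.445,.25]),pose()[:3,:3].round(3))
im=camera("top")
cv2.imwrite("pics/topc.png",np.hstack([cv2.resize(im[195:275,235:315],(560,560),interpolation=cv2.INTER_CUBIC)]))
E
```

```text
a [ 0.5103 -0.2525  0.048 ]
b [ 0.5145 -0.3271  0.048 ]
c [ 0.4402 -0.3329  0.048 ]
d [ 0.4379 -0.257   0.048 ]
stand/key [ 0.472  -0.4524  0.09  ] [ 0.4783 -0.457   0.077 ]
[262.7 -30.6 -19.3] [[ 0.973  0.23  -0.   ]
 [ 0.23  -0.973  0.001]
 [ 0.    -0.001 -1.   ]]
```

Run:
```python
from h import *
print(to_tool([.505,-.31,.185]))
```

```text
[ 420.3 -132.    45.9]
```

send_rows:
  targets: "420 -132 46 10 0;420 -132 46 10 0;420 -132 46 10 0;420 -132 46 10 0;420 -132 46 10 0;420 -132 46 10 0;420 -132 46 10 0;420 -132 46 10 0;420 -132 46 10 0;420 -132 46 10 0"

```text
time: 1.4
ee_pos: [0.5039, -0.3112, 0.1856]
tcp_rot: [180.0, -0.0, 3.2]
wrist_force: [0.1, 0.0, 0.7]
opening: 0.0853
grasp_force: 0.0
```

Run:
```python
from h import *
print(bot.get_obs()['q'].round(1))
T=pose();print(T.round(3));np.save("T1.npy",T)
im=camera("wrist");cv2.imwrite("pics/w1.png",im)
for p in ((.5103,-.2525),(.5145,-.3271),(.44,-.333),(.438,-.257)): print(proj("wrist",[*p,.048],T))
print(proj("wrist",[.475,-.455,.098],T))
```

```text
[-31.7  10.1  10.7  90.6  -0.  145.1]
[[ 0.998  0.056  0.     0.504]
 [ 0.056 -0.998 -0.    -0.311]
 [ 0.     0.    -1.     0.186]
 [ 0.     0.     0.     1.   ]]
[205.22271058 181.98978582]
[300.09036343 181.9501284 ]
[300.53134893 267.2014935 ]
[211.18690704 264.81722766]
[482.64174956 264.45003199]
```

View pics/w1.png

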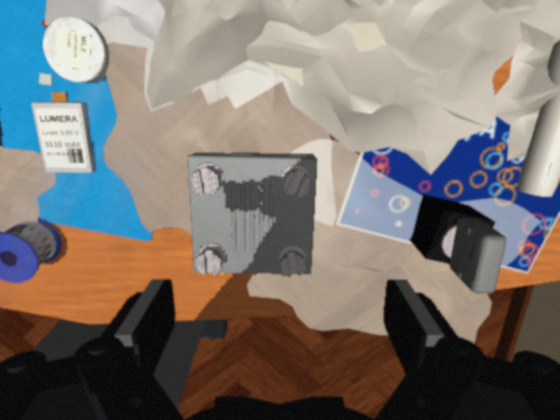

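The box cover spans roughly (188,155)–(315,273), with heads near (205,180), (297,181), (292,262) and (209,260). The key handle is near (480,260), long side roughly up and down. I'll zoom in for slots and handle.

Run:
```python
from h import *
im=cv2.imread("pics/w1.png")
def crop(u,v,r=22,s=13):
    c=im[v-r:v+r,u-r:u+r].astype(float);c=np.clip((c-c.min())/(np.percentile(c,99.5)-c.min())*255,0,255).astype(np.uint8)
    return cv2.resize(c,(290,290),interpolation=cv2.INTER_CUBIC)
g=np.vstack([np.hstack([crop(206,180),crop(297,181)]),np.hstack([crop(209,260),crop(292,262)])])
k=im[185:300,405:520].astype(float)*2;k=cv2.resize(np.clip(k,0,255).astype(np.uint8),(215,215),interpolation=cv2.INTER_CUBIC)
pad=np.zeros((580,215,3),np.uint8);pad[:215]=k
cv2.imwrite("pics/c1.png",np.hstack([g,pad]))
```

```text
(no output)
```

View pics/c1.png

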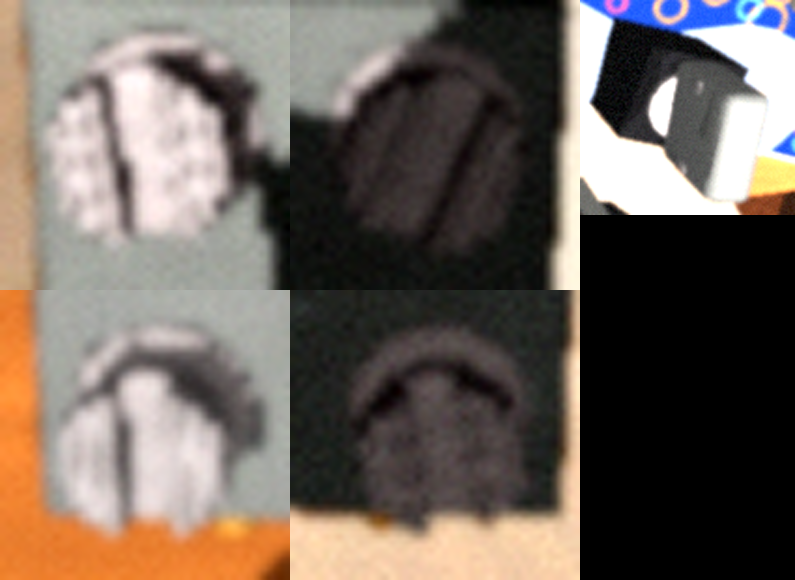

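In the crops, slot a runs (103,85)→(125,230) along its left edge. Slot b's right edge runs (490,100)→(432,240), and slot d's left edge (120,385)→(122,520). Slot c is faint and nearly vertical. The handle's top face (bright) is at about (740,150) and is 18 mm thick across the image.

Run:
```python
from h import *
T=np.load("T1.npy")
C=dict(a=(204.9,181.1),b=(296.2,182.5),c=(292.8,263.5),d=(208.4,262.3))
P=np.array([cast("wrist",C[k],.048,T)[:2] for k in "abcd"]);print(P.round(4))
Q=np.array([[36,36],[36,-36],[-36,-36],[-36,36]])/1e3
c=P.mean(0);H=(Q.T@(P-c));th=np.arctan2(H[0,1]-H[1,0],H[0,0]+H[1,1])
S=c+Q@np.array([[np.cos(th),np.sin(th)],[-np.sin(th),np.cos(th)]]);print("c",c,np.degrees(th),"seats",S.round(4),"res",(P-S).round(4))
np.save("seats.npy",S)
im=cv2.imread("pics/w1.png");g=cv2.cvtColor(im,cv2.COLOR_BGR2GRAY).astype(float)
# slot lines: rectified structure tensor on inner disc
r=np.linspace(-.012,.012,97)
for k,(cx,cy) in zip("abcd",S):
    X,Y=np.meshgrid(r,r)  # X along world x
    uv=np.array([[proj("wrist",[cx+x,cy+y,.048],T) for x in r] for y in r],np.float32)
    w=cv2.GaussianBlur(cv2.remap(g.astype(np.float32),uv[...,0],uv[...,1],cv2.INTER_CUBIC),(0,0),2)
    gx=cv2.Sobel(w,cv2.CV_32F,1,0);gy=cv2.Sobel(w,cv2.CV_32F,0,1)
    for rad in (.007,.0085):
        m=np.hypot(X,Y)<rad
        J=[(gx*gx)[m].sum(),(gy*gy)[m].sum(),(gx*gy)[m].sum()]
        a=.5*np.degrees(np.arctan2(2*J[2],J[0]-J[1]))+90  # line dir
        a=(a+90)%180-90
        coh=np.hypot(J[0]-J[1],2*J[2])/(J[0]+J[1]);print(k,rad,round(float(a),1),round(float(coh),2))
def ang(k,p,q):
    u0={'a':(184,158),'b':(275,159),'d':(187,238),'c':(270,240)}[k]
    A=[cast("wrist",(u0[0]+x*44/290,u0[1]+y*44/290),.048,T)[:2] for x,y in (p,q)];d=A[0]-A[1];return np.degrees(np.arctan2(d[1],d[0]))
print("eye",ang('a',(103,85),(125,230)),ang('b',(200,100),(142,240)),ang('d',(120,95),(122,230)),ang('c',(125,110),(130,220)))
# key handle from crop
f=lambda x,y:(405+(x-580)*115/215,185+y*115/215)
for p in ((728,93),(768,97),(750,198),(712,203),(740,148)): print("handle",cast("wrist",f(*p),.098,T).round(4))
```

```text
[[ 0.511  -0.2523]
 [ 0.5139 -0.3241]
 [ 0.4431 -0.3262]
 [ 0.4402 -0.2546]]
c [ 0.4770638  -0.28928953] 2.063342538167356 seats [[ 0.5117 -0.252 ]
 [ 0.5143 -0.324 ]
 [ 0.4424 -0.3266]
 [ 0.4398 -0.2546]] res [[-0.0007 -0.0002]
 [-0.0005 -0.0001]
 [ 0.0007  0.0004]
 [ 0.0005 -0.    ]]Traceback (most recent call last):
  File "<stdin>", line 14, in <module>
  File "h.py", line 10, in proj
    m=camera_model(name);P=m["pose"] if name!="wrist" else T@m["T_tool_cam"]
ValueError: time passes only in moves, steps and waits
```

```bash
sed -i 's/^def pose/from functools import lru_cache\ncamera_model=lru_cache(camera_model)\ndef pose/' h.py
python3 - <<'E'
from h import *
T=np.load("T1.npy")
S=np.array([[.5117,-.252],[.5143,-.324],[.4424,-.3266],[.4398,-.2546]])
np.save("seats.npy",S)
im=cv2.imread("pics/w1.png");g=cv2.cvtColor(im,cv2.COLOR_BGR2GRAY).astype(np.float32)
r=np.linspace(-.012,.012,97)
for k,(cx,cy) in zip("abcd",S):
    X,Y=np.meshgrid(r,r)
    uv=np.array([[proj("wrist",[cx+x,cy+y,.048],T) for x in r] for y in r],np.float32)
    w=cv2.GaussianBlur(cv2.remap(g,uv[...,0],uv[...,1],cv2.INTER_CUBIC),(0,0),2)
    gx=cv2.Sobel(w,cv2.CV_32F,1,0);gy=cv2.Sobel(w,cv2.CV_32F,0,1)
    for rad in (.007,.0085):
        m=np.hypot(X,Y)<rad
        J=[(gx*gx)[m].sum(),(gy*gy)[m].sum(),(gx*gy)[m].sum()]
        a=.5*np.degrees(np.arctan2(2*J[2],J[0]-J[1]))+90
        a=(a+90)%180-90
        coh=np.hypot(J[0]-J[1],2*J[2])/(J[0]+J[1]);print(k,rad,round(float(a),1),round(float(coh),2))
def ang(k,p,q):
    u0={'a':(184,158),'b':(275,159),'d':(187,238),'c':(270,240)}[k]
    A=[cast("wrist",(u0[0]+x*44/290,u0[1]+y*44/290),.048,T)[:2] for x,y in (p,q)];d=A[0]-A[1];return np.degrees(np.arctan2(d[1],d[0]))
print("eye",ang('a',(103,85),(125,230)),ang('b',(200,100),(142,240)),ang('d',(120,95),(122,230)),ang('c',(125,110),(130,220)))
f=lambda x,y:(405+(x-580)*115/215,185+y*115/215)
for p in ((728,93),(768,97),(750,198),(712,203),(740,148)): print("handle",cast("wrist",f(*p),.098,T).round(4))
E
```

```text
a 0.007 8.4 0.85
a 0.0085 8.8 0.8
b 0.007 -20.1 0.9
b 0.0085 -22.3 0.84
c 0.007 1.3 0.26
c 0.0085 88.1 0.12
d 0.007 2.3 0.89
d 0.0085 4.2 0.83
eye 7.79866436432831 -17.747037163002215 0.3258170625544889 6.051712123530306
handle [ 0.4972 -0.4509  0.098 ]
handle [ 0.4964 -0.4657  0.098 ]
handle [ 0.4547 -0.4694  0.098 ]
handle [ 0.4518 -0.4553  0.098 ]
handle [ 0.4755 -0.4605  0.098 ]
```

send_rows:
  targets: "-5 20 2 -10 0;-10 40 4 -20 0;-15 60 6 -30 0;-20 80 8 -40 0;-25 100 10 -50 0;-30 120 12 -60 0;-35 140 14 -70 0;-37 147 16 -80 0;-37 147 16 -90 0;-37 147 16 -100 0;-37 147 16 -110 0;-37 147 16 -120 0;-37 147 16 -130 0;-37 147 16 -140 0;-37 147 16 -150 0;-37 147 16 -160 0;-37 147 16 -170 0;-37 147 16 -178 0;-37 147 16 -178 0"

```text
time: 3.82
ee_pos: [0.4752, -0.46, 0.1697]
tcp_rot: [-180.0, 0.0, -178.9]
wrist_force: [0.8, -0.1, -0.3]
opening: 0.0854
grasp_force: 0.0
```

Run:
```python
from h import *
print(bot.get_obs()['q'].round(1))
T=pose();np.save("T2.npy",T)
im=camera("wrist");cv2.imwrite("pics/w2.png",im)
print(proj("wrist",[.475,-.46,.098],T))
```

```text
[-44.1  19.9  20.8  90.8  -0.  -45.2]
[278.56022268 224.4256819 ]
```

View pics/w2.png

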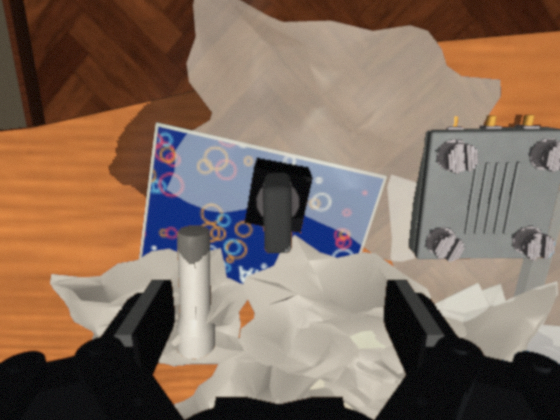

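The handle is seen at about (278,215), long axis nearly vertical, and the stand at about (278,195). Screws c (458,157), d (545,155), b (445,243) and a (533,242) are all visible with their slots.

Run:
```python
from h import *
T=np.load("T2.npy");im=cv2.imread("pics/w2.png");g=cv2.cvtColor(im,cv2.COLOR_BGR2GRAY).astype(np.float32)
S=np.load("seats.npy");r=np.linspace(-.012,.012,97)
for k,(cx,cy) in zip("abcd",S):
    X,Y=np.meshgrid(r,r)
    print(k,proj("wrist",[cx,cy,.048],T).round(1),end=" ")
    uv=np.array([[proj("wrist",[cx+x,cy+y,.048],T) for x in r] for y in r],np.float32)
    w=cv2.GaussianBlur(cv2.remap(g,uv[...,0],uv[...,1],cv2.INTER_CUBIC),(0,0),2)
    gx=cv2.Sobel(w,cv2.CV_32F,1,0);gy=cv2.Sobel(w,cv2.CV_32F,0,1)
    m=np.hypot(X,Y)<.0075;J=[(gx*gx)[m].sum(),(gy*gy)[m].sum(),(gx*gy)[m].sum()]
    a=(.5*np.degrees(np.arctan2(2*J[2],J[0]-J[1]))+180)%180-90
    print(round(float(a),1),round(float(np.hypot(J[0]-J[1],2*J[2])/(J[0]+J[1])),2))
def crop(u,v,r,s,gain):
    return cv2.resize(np.clip(im[v-r:v+r,u-r:u+r]*float(gain),0,255).astype(np.uint8),(s,s),interpolation=cv2.INTER_CUBIC)
L=crop(278,212,50,400,3.0)
Rr=np.vstack([np.hstack([crop(458,157,20,200,1.3),crop(540,155,20,200,1.3)]),np.hstack([crop(445,243,20,200,1.3),crop(533,243,20,200,1.3)])])
cv2.imwrite("pics/c2.png",np.hstack([L,Rr]))
```

```text
a [540.5 249.9] 12.0 0.91
b [449.2 251.3] -20.2 0.86
c [462.1 161.5] 14.7 0.91
d [561.2 159.8] 14.0 0.99
```

View pics/c2.png

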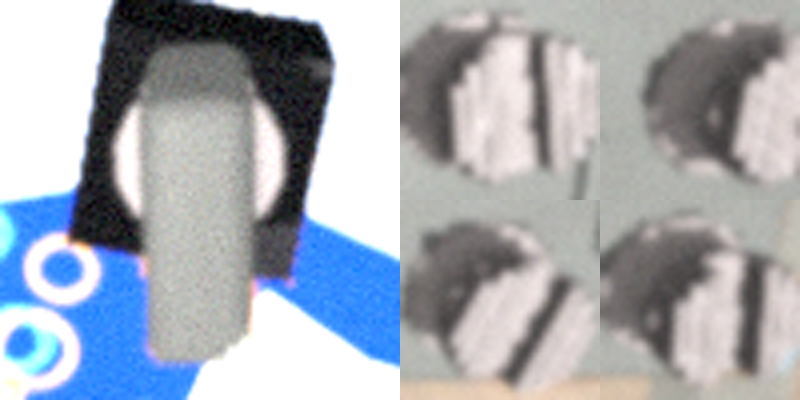

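The left crop shows the handle's top face from (145,100)–(250,100) down to (150,358)–(248,350). On the right, slot c's edge runs (538,40)→(545,160), b's (565,285)→(515,380) and a's (755,260)→(748,370).

Run:
```python
from h import *
T=np.load("T2.npy")
h=[cast("wrist",(228+x/4,162+y/4),.098,T)[:2] for x,y in((145,100),(250,100),(248,352),(150,358))]
h=np.array(h);print(h.round(4),h.mean(0).round(4));d=(h[0]+h[1]-h[2]-h[3]);print("yaw",np.degrees(np.arctan2(-d[1],-d[0])),np.linalg.norm(d)/2)
def ang(u,v,p,q):
    A=[cast("wrist",(u-20+x/5,v-20+y/5),.048,T)[:2] for x,y in(p,q)];d=A[1]-A[0];print(np.degrees(np.arctan2(d[1],d[0])),A)
ang(458,157,(138,40),(145,160));ang(445,243,(165,85),(115,180));ang(533,243,(155,60),(148,170))
# stand top: collar circle
for p in ((112,160),(287,165)): print(cast("wrist",(228+p[0]/4,162+p[1]/4),.056,T).round(4))
# stand block corners z=.052: (115,0),(335,50),(292,280),(70,240)
s=np.array([cast("wrist",(228+x/4,162+y/4),.052,T)[:2] for x,y in((110,5),(335,55),(292,280),(70,240))]);print(s.round(4),s.mean(0))
```

```text
[[ 0.4509 -0.4691]
 [ 0.4506 -0.4532]
 [ 0.4924 -0.4523]
 [ 0.4938 -0.468 ]] [ 0.4719 -0.4607]
yaw 1.3600942839079582 0.04229541760690506
13.540913588641894 [array([ 0.43039858, -0.32624309]), array([ 0.44788954, -0.32203067])]
-17.147458673007474 [array([ 0.50445286, -0.31875841]), array([ 0.52100912, -0.32386679])]
10.806175883447214 [array([ 0.49894582, -0.25238412]), array([ 0.51781155, -0.24878318])]
[ 0.4738 -0.4766  0.056 ]
[ 0.4741 -0.4445  0.056 ]
[[ 0.4458 -0.4772]
 [ 0.4542 -0.4362]
 [ 0.4984 -0.4424]
 [ 0.4911 -0.4848]] [ 0.47238864 -0.46013799]
```

send_rows:
  targets: "2 0 40 -2 0;2 0 90 -2 0;2 0 106 -2 0;2 0 106 -2 0;2 0 106 -2 120;2 0 106 -2 255;2 0 106 -2 255;2 0 106 -2 255;2 0 106 -2 255;2 0 106 -2 255"
  newtons: 60

```text
time: 5.12
ee_pos: [0.4745, -0.4595, 0.064]
tcp_rot: [-179.9, 0.0, -176.7]
wrist_force: [-1.4, -0.4, 5.8]
opening: 0.0174
grasp_force: 59.3
```

send_rows:
  targets: "0 0 -30 0 255;0 0 -65 0 255;-12 51 -65 -2 255;-25 103 -65 -4 255;-37 154 -65 -6 255;-49 205 -65 -6 255;-49 205 -65 -6 255;-49 205 -65 -6 255;-49 205 -65 -6 255"

```text
time: 6.25
ee_pos: [0.5112, -0.2527, 0.128]
tcp_rot: [180.0, -0.0, -170.8]
wrist_force: [-0.3, 0.3, -1.3]
opening: 0.0173
grasp_force: 59.3
```

Run:
```python
from h import *
o=bot.get_obs();print(o['q'].round(1),o['wrist_force'],o['torque'],o['ee_pos'],o['tcp_rot'])
T=pose();np.save("T3.npy",T)
im=camera("wrist");cv2.imwrite("pics/w3.png",im)
for s in np.load("seats.npy"): print(proj("wrist",[*s,.048],T).round(1))
tip=(T@[0,0,.056,1])[:3];print(tip,proj("wrist",tip,T))
u,v=np.round(proj("wrist",tip,T)).astype(int)
cv2.imwrite("pics/c3.png",cv2.resize(im[130:280,180:380],(800,600),interpolation=cv2.INTER_CUBIC))
```

```text
[-26.3   6.9   0.8  83.9  -0.  -35.5] [-0.30890044  0.33962304 -1.34840565] [-0.03382674 -0.0021134   0.01904518] [ 0.51115362 -0.25274831  0.12795132] [ 1.79992575e+02 -2.82822888e-02 -1.70793593e+02]
[279.4 221.2]
[167.7 208.1]
[171.3  91. ]
[294.6 107. ]
[ 0.51112517 -0.25274557  0.07195133] [278.36324184 234.29620459]
```

View pics/c3.png

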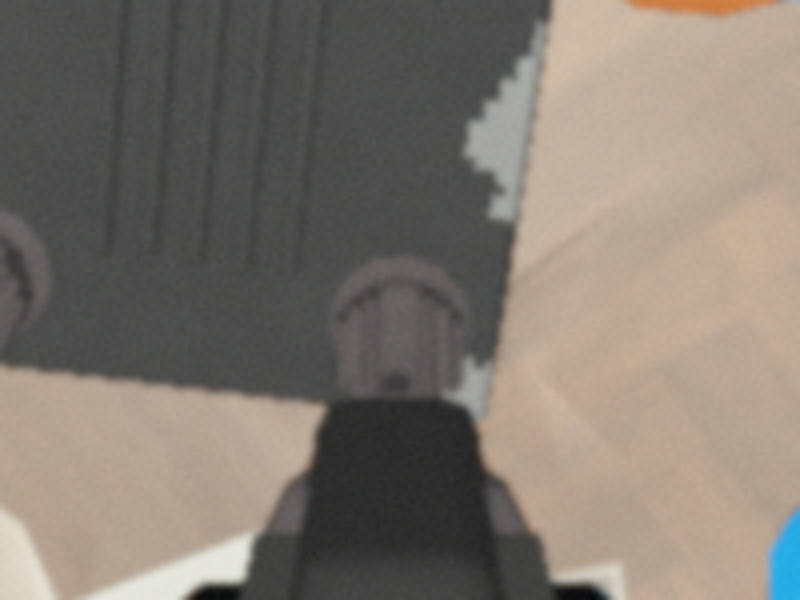

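The crop shows screw a's head under the key at about (398,345), slot vertical and so aligned with the blade. The centre lines agree to about 1 px.

send_rows:
  targets: "1 0.7 15 0 255;1 0.7 22 0 255;1 0.7 26 0 255;1 0.7 28.5 0 255;1 0.7 28.5 0 255"

```text
time: 6.92
ee_pos: [0.5104, -0.2512, 0.0998]
tcp_rot: [-180.0, 0.0, -170.7]
wrist_force: [0.0, -0.5, -1.5]
opening: 0.0172
grasp_force: 59.3
```

```bash
cat > st.py <<'E'
from h import *
o=bot.get_obs();print(round(o['time'],2),'pos',(o['ee_pos']*1000).round(1),'rot',o['tcp_rot'].round(1),'F',o['wrist_force'].round(1),'M',o['torque'].round(3),'q6',o['q'][5].round(1))
E
python3 st.py
```

```text
6.92 pos [ 510.4 -251.2   99.8] rot [-180.     0.  -170.7] F [ 0.  -0.5 -1.5] M [ 0.002 -0.014 -0.009] q6 -35.5
```

send_rows:
  targets: "0 0 0 8 255;0 0 0 12 255;0 0 0 12 255"

```text
time: 7.3
ee_pos: [0.5104, -0.2518, 0.1001]
tcp_rot: [-179.9, 0.0, 177.3]
wrist_force: [-0.9, -3.4, -1.7]
opening: 0.0174
grasp_force: 59.3
```

```bash
python3 st.py
```

```text
7.3 pos [ 510.4 -251.8  100.1] rot [-179.9    0.   177.3] F [-0.9 -3.4 -1.7] M [-0.854  0.147 -0.02 ] q6 -23.5
```

send_rows:
  targets: "0 0 0 8 255;0 0 0 16 255;0 0 0 24 255;0 0 0 28 255;0 0 0 28 255"

```text
time: 7.92
ee_pos: [0.5103, -0.2517, 0.1]
tcp_rot: [-180.0, 0.0, 149.4]
wrist_force: [-1.7, -5.0, -1.7]
opening: 0.0171
grasp_force: 59.5
```

```bash
python3 st.py
```

```text
7.92 pos [ 510.3 -251.7  100. ] rot [-180.     0.   149.4] F [-1.7 -5.  -1.7] M [-1.078  0.462  0.05 ] q6 4.4
```

```bash
cat >> h.py <<'E'
def slot(im,T,cx,cy,rad=.0075,z=.048):
    g=cv2.cvtColor(im,cv2.COLOR_BGR2GRAY).astype(np.float32);r=np.linspace(-.012,.012,97);X,Y=np.meshgrid(r,r)
    uv=np.array([[proj("wrist",[cx+x,cy+y,z],T) for x in r] for y in r],np.float32)
    w=cv2.GaussianBlur(cv2.remap(g,uv[...,0],uv[...,1],cv2.INTER_CUBIC),(0,0),2)
    gx=cv2.Sobel(w,cv2.CV_32F,1,0);gy=cv2.Sobel(w,cv2.CV_32F,0,1)
    m=np.hypot(X,Y)<rad;J=[(gx*gx)[m].sum(),(gy*gy)[m].sum(),(gx*gy)[m].sum()]
    return round(float((.5*np.degrees(np.arctan2(2*J[2],J[0]-J[1]))+180)%180-90),1),round(float(np.hypot(J[0]-J[1],2*J[2])/(J[0]+J[1])),2)
def go(k,yaw,S=np.load("seats2.npy")):
    T=pose();y=R.from_matrix(T[:3,:3]).as_euler('xyz',degrees=True)[2]
    print(k,"shift",to_tool([*S["abcd".index(k)],T[2,3]],T),"turn",round(((y-yaw+180)%360)-180,1))
E
python3 - <<'E'
import numpy as np
np.save("seats2.npy",np.load("seats.npy")+[-.0014,-.0008])
E
python3 - <<'E'
from h import *
S=np.load("seats2.npy")
for f,t in(("w1","T1"),("w2","T2"),("w3","T3")):
    im=cv2.imread(f"pics/{f}.png");T=np.load(t+".npy")
    # views are biased along camera x by ~1.5mm opposite ways
    b=.0014 if f=="w1" else -.0014
    print(f,[slot(im,T,s[0]+b,s[1],r) for s in S for r in(.006,.008)])
go("c",192);go("b",160)
E
```

```text
w1 [(9.1, 0.85), (8.1, 0.82), (-20.2, 0.91), (-20.7, 0.9), (-1.1, 0.31), (-86.8, 0.49), (1.0, 0.95), (3.1, 0.84)]
w2 [(10.0, 0.97), (10.3, 0.96), (-19.9, 0.96), (-19.0, 0.95), (14.7, 0.94), (13.5, 0.94), (14.7, 1.0), (14.4, 0.99)]
w3 [(-87.2, 0.18), (8.4, 0.2), (-20.9, 0.92), (-18.4, 0.88), (13.7, 0.92), (12.8, 0.91), (3.7, 0.72), (3.7, 0.74)]
c shift [ 2.110e+01 -1.004e+02  1.000e-01] turn -42.6
b shift [-39.5 -61.6   0.1] turn -10.6
```

send_rows:
  targets: "0 0 0 -10 255;0 0 -10 -10 255;0 0 -24 -14 255;10 -50 -24 -24 255;21 -100 -24 -34 255;21 -100.4 -24 -44 255;21 -100.4 -24 -44 255;21 -100.4 -12 -44 255;21 -100.4 -5 -44 255;21 -100.4 -2 -44 255;21 -100.4 0 -44 255;21 -100.4 0 -44 255"

```text
time: 9.43
ee_pos: [0.4411, -0.3268, 0.0998]
tcp_rot: [180.0, -0.0, -166.7]
wrist_force: [-0.6, 0.5, -0.5]
opening: 0.0174
grasp_force: 59.5
```

```bash
python3 st.py
```

```text
9.43 pos [ 441.1 -326.8   99.8] rot [ 180.    -0.  -166.7] F [-0.6  0.5 -0.5] M [-0.026  0.046  0.02 ] q6 -49.8
```

send_rows:
  targets: "0 0 0 8 255;0 0 0 16 255;0 0 0 24 255;0 0 0 32 255;0 0 0 40 255;0 0 0 40 255"

```text
time: 10.18
ee_pos: [0.4412, -0.3268, 0.1001]
tcp_rot: [180.0, 0.0, 153.3]
wrist_force: [-0.2, 1.9, -1.1]
opening: 0.0171
grasp_force: 59.5
```

```bash
python3 st.py; python3 -c "
from h import *
go('b',160.5)"
```

```text
10.18 pos [ 441.2 -326.8  100.1] rot [180.    0.  153.3] F [-0.2  1.9 -1.1] M [0.224 0.008 0.01 ] q6 -9.9
b shift [-63.2  34.    0. ] turn -7.2
```

send_rows:
  targets: "0 0 0 -10 255;0 0 -10 -10 255;0 0 -24 -10 255;-32 17 -24 -9 255;-63 34 -24 -7 255;-63.2 34 -24 -7 255;-63.2 34 -24 -7 255"

```text
time: 11.05
ee_pos: [0.5126, -0.3249, 0.1243]
tcp_rot: [-180.0, 0.0, 160.3]
wrist_force: [-0.5, -0.7, -0.7]
opening: 0.0176
grasp_force: 59.5
```

```bash
python3 st.py
python3 - <<'E'
from h import *
T=pose();im=camera("wrist");cv2.imwrite("pics/w4.png",im);S=np.load("seats2.npy")
for k,s in zip("abcd",S): print(k,proj("wrist",[s[0]-.0014,s[1],.048],T).round(0),[slot(im,T,s[0]-.0014,s[1],r) for r in(.006,.008)])
go("b",160.5)
E
```

```text
11.05 pos [ 512.6 -324.9  124.3] rot [-180.     0.   160.3] F [-0.5 -0.7 -0.7] M [0.015 0.01  0.048] q6 -12.6
a [387. 180.] [(-11.1, 0.89), (-13.2, 0.9)]
b [278. 221.] [(-3.1, 0.03), (72.0, 0.41)]
c [232. 112.] [(-9.9, 0.92), (-10.3, 0.92)]
d [351.  63.] [(3.1, 0.96), (3.4, 0.94)]
b shift [-0.5  0.4 -0. ] turn -0.3
```

```bash
python3 -c "
from h import *
go('a',165)"
```

```text
a shift [26.3 67.3 -0. ] turn -4.8
```

send_rows:
  targets: "13 34 0 -5 255;26.3 67.3 0 -5 255;26.3 67.3 0 -5 255;26.3 67.3 0 -5 255;26.3 67.3 12 -5 255;26.3 67.3 20 -5 255;26.3 67.3 24.5 -5 255;26.3 67.3 24.5 -5 255;26.3 67.3 24.5 4 255;26.3 67.3 24.5 12 255;26.3 67.3 24.5 19 255;26.3 67.3 24.5 19 255"

```text
time: 12.6
ee_pos: [0.5109, -0.2526, 0.0994]
tcp_rot: [180.0, 0.0, 141.3]
wrist_force: [0.9, 1.6, -1.0]
opening: 0.0175
grasp_force: 59.4
```

```bash
python3 st.py;python3 -c "
from h import *
go('c',167)"
```

```text
12.6 pos [ 510.9 -252.6   99.4] rot [180.    0.  141.3] F [ 0.9  1.6 -1. ] M [ 0.167 -0.187  0.041] q6 12.3
c shift [   7.8 -102.1   -0. ] turn -25.7
```

send_rows:
  targets: "0 0 0 -12 255;0 0 -10 -12 255;2 -30 -24 -20 255;8 -80 -24 -26 255;7.5 -102 -24 -26 255;7.5 -102 -24 -26 255;7.5 -102 -24 -26 255;7.5 -102 -12 -26 255;7.5 -102 -5 -26 255;7.5 -102 0 -26 255;7.5 -102 0 -26 255;7.5 -102 0 -18 255;7.5 -102 0 -10 255;7.5 -102 0 -4 255;7.5 -102 0 -4 255"

```text
time: 14.48
ee_pos: [0.4413, -0.3272, 0.0994]
tcp_rot: [179.9, 0.0, 145.3]
wrist_force: [1.8, 2.4, -3.0]
opening: 0.0171
grasp_force: 59.4
```

```bash
python3 st.py;python3 -c "
from h import *
go('b',160.5)"
```

```text
14.47 pos [ 441.3 -327.2   99.4] rot [179.9   0.  145.3] F [ 1.8  2.4 -3. ] M [ 0.68  -0.464  0.064] q6 -1.9
b shift [-57.5  42.7   0. ] turn -15.2
```

send_rows:
  targets: "0 0 0 -12 255;0 0 -10 -12 255;-10 10 -24 -15 255;-45 35 -24 -15 255;-57.5 42.7 -24 -15 255;-57.5 42.7 -24 -15 255;-57.5 42.7 -24 -15 255;-57.5 42.7 -12 -15 255;-57.5 42.7 -5 -15 255;-57.5 42.7 0 -15 255;-57.5 42.7 0 -15 255;-57.5 42.7 0 -6 255;-57.5 42.7 0 4 255;-57.5 42.7 0 14 255;-57.5 42.7 0 24 255;-57.5 42.7 0 33 255;-57.5 42.7 0 33 255"

```text
time: 16.6
ee_pos: [0.513, -0.3249, 0.0994]
tcp_rot: [180.0, -0.0, 112.4]
wrist_force: [2.2, 2.9, -2.5]
opening: 0.0171
grasp_force: 59.4
```

```bash
python3 st.py;python3 -c "
from h import *
go('d',183.5)"
```

```text
16.6 pos [ 513.  -324.9   99.4] rot [180.   -0.  112.4] F [ 2.2  2.9 -2.5] M [ 0.484 -0.575  0.044] q6 35.3
d shift [ 92.7 -42.5  -0. ] turn -71.1
```

send_rows:
  targets: "0 0 0 -10 255;0 0 -10 -15 255;10 -5 -24 -25 255;40 -20 -24 -35 255;80 -38 -24 -45 255;92.7 -42.5 -24 -55 255;92.7 -42.5 -24 -65 255;92.7 -42.5 -24 -71 255;92.7 -42.5 -24 -71 255;92.7 -42.5 -12 -71 255;92.7 -42.5 -5 -71 255;92.7 -42.5 0 -71 255;92.7 -42.5 0 -71 255;92.7 -42.5 0 -62 255;92.7 -42.5 0 -52 255;92.7 -42.5 0 -42 255;92.7 -42.5 0 -32 255;92.7 -42.5 0 -23 255;92.7 -42.5 0 -23 255"

```text
time: 18.98
ee_pos: [0.4384, -0.2551, 0.0994]
tcp_rot: [179.9, -0.0, 135.4]
wrist_force: [2.2, 3.8, -1.9]
opening: 0.0171
grasp_force: 59.4
```

```bash
python3 st.py
```

```text
18.98 pos [ 438.4 -255.1   99.4] rot [179.9  -0.  135.4] F [ 2.2  3.8 -1.9] M [ 0.873 -0.371  0.04 ] q6 14.4
```

```bash
python3 -c "
from h import *
np.save('seats2.npy',np.load('seats2.npy')+[.0003,.0004])
go('a',160,np.load('seats2.npy'))"
```

```text
a shift [-49.4  52.7   0. ] turn -24.6
```

send_rows:
  targets: "0 0 0 -12 255;0 0 -10 -12 255;-10 10 -24 -20 255;-40 42 -24 -25 255;-49.4 52.7 -24 -25 255;-49.4 52.7 -24 -25 255;-49.4 52.7 -24 -25 255"

```text
time: 19.85
ee_pos: [0.5096, -0.2529, 0.1234]
tcp_rot: [-180.0, -0.0, 160.2]
wrist_force: [0.1, 0.4, -1.5]
opening: 0.0173
grasp_force: 59.5
```

```bash
python3 st.py
python3 - <<'E'
from h import *
T=pose();im=camera("wrist");cv2.imwrite("pics/w5.png",im);S=np.load("seats2.npy")
for k,s in zip("abcd",S): print(k,proj("wrist",[s[0]-.0014,s[1],.048],T).round(0),[slot(im,T,s[0]-.0014,s[1],r) for r in(.006,.008)])
E
```

```text
19.85 pos [ 509.6 -252.9  123.4] rot [-180.    -0.   160.2] F [ 0.1  0.4 -1.5] M [ 0.004 -0.056 -0.002] q6 -6.6
a [279. 222.] [(67.8, 0.4), (70.5, 0.53)]
b [178. 260.] [(-53.0, 0.54), (18.7, 0.07)]
c [124. 160.] [(-19.1, 0.98), (-19.1, 0.96)]
d [233. 114.] [(-28.0, 0.92), (-28.3, 0.89)]
```

send_rows:
  targets: "-0.8 0.4 12 2 255;-0.8 0.4 20 2 255;-0.8 0.4 24 2 255;-0.8 0.4 24 2 255;-0.8 0.4 24 10 255;-0.8 0.4 24 20 255;-0.8 0.4 24 30 255;-0.8 0.4 24 40 255;-0.8 0.4 24 40 255"

```text
time: 21.02
ee_pos: [0.5113, -0.2528, 0.0995]
tcp_rot: [180.0, 0.0, 120.4]
wrist_force: [-0.5, 0.1, -1.5]
opening: 0.0173
grasp_force: 59.6
```

```bash
python3 st.py
```

```text
21.02 pos [ 511.3 -252.8   99.5] rot [180.    0.  120.4] F [-0.5  0.1 -1.5] M [-0.113  0.104  0.06 ] q6 33.3
```

send_rows:
  targets: "0 0 0 2 255;0 0 0 4 255;0 0 0 4 255"

```text
time: 21.4
ee_pos: [0.5113, -0.2528, 0.0994]
tcp_rot: [180.0, 0.0, 116.3]
wrist_force: [-0.7, -1.4, -0.3]
opening: 0.0169
grasp_force: 59.7
```

```bash
python3 st.py
```

```text
21.4 pos [ 511.3 -252.8   99.4] rot [180.    0.  116.3] F [-0.7 -1.4 -0.3] M [-0.223  0.212  0.032] q6 37.4
```

send_rows:
  targets: "0 0 0 1.5 255;0 0 0 3 255;0 0 0 3 255"

```text
time: 21.78
ee_pos: [0.5112, -0.2528, 0.0994]
tcp_rot: [180.0, 0.0, 113.3]
wrist_force: [-0.9, -1.1, 1.1]
opening: 0.0172
grasp_force: 59.9
```

```bash
python3 st.py
```

```text
21.77 pos [ 511.2 -252.8   99.4] rot [180.    0.  113.3] F [-0.9 -1.1  1.1] M [-0.277  0.289  0.104] q6 40.4
```

send_rows:
  targets: "0 0 0 1.5 255;0 0 0 2.5 255;0 0 0 2.5 255"

```text
time: 22.15
ee_pos: [0.5112, -0.2528, 0.0993]
tcp_rot: [-180.0, 0.0, 110.8]
wrist_force: [-0.6, -1.1, 1.5]
opening: 0.0171
grasp_force: 59.9
```

```bash
python3 st.py
```

```text
22.15 pos [ 511.2 -252.8   99.3] rot [-180.     0.   110.8] F [-0.6 -1.1  1.5] M [-0.321  0.35   0.088] q6 42.9
```

send_rows:
  targets: "0 0 0 1 255;0 0 0 2 255;0 0 0 2 255"

```text
time: 22.52
ee_pos: [0.5112, -0.2528, 0.0993]
tcp_rot: [-180.0, 0.0, 108.8]
wrist_force: [-0.7, -1.6, 0.2]
opening: 0.0172
grasp_force: 59.9
```

```bash
python3 st.py;python3 -c "
from h import *
go('c',162)"
```

```text
22.52 pos [ 511.2 -252.8   99.3] rot [-180.     0.   108.8] F [-0.7 -1.6  0.2] M [-0.365  0.314  0.206] q6 44.9
c shift [-47.8 -90.1   0. ] turn -53.2
```

send_rows:
  targets: "0 0 0 -8 255;0 0 0 -16 255;0 0 -10 -18 255;-10 -20 -24 -28 255;-40 -70 -24 -38 255;-47.8 -90 -24 -48 255;-47.8 -90 -24 -53 255;-47.8 -90 -24 -53 255;-47.8 -90 -12 -53 255;-47.8 -90 -5 -53 255;-47.8 -90 0 -53 255;-47.8 -90 0 -53 255;-47.8 -90 0 -43 255;-47.8 -90 0 -33 255;-47.8 -90 0 -23 255;-47.8 -90 0 -12 255;-47.8 -90 0 -12 255"

```text
time: 24.65
ee_pos: [0.4415, -0.327, 0.0995]
tcp_rot: [-180.0, 0.0, 120.8]
wrist_force: [-0.9, 0.2, -1.1]
opening: 0.017
grasp_force: 59.5
```

```bash
python3 st.py
```

```text
24.65 pos [ 441.5 -327.    99.5] rot [-180.     0.   120.8] F [-0.9  0.2 -1.1] M [-0.065  0.093  0.023] q6 22.6
```

send_rows:
  targets: "0 0 0 1.5 255;0 0 0 3 255;0 0 0 3 255"

```text
time: 25.02
ee_pos: [0.4414, -0.327, 0.0994]
tcp_rot: [180.0, 0.0, 117.8]
wrist_force: [-0.1, -0.7, 0.0]
opening: 0.0168
grasp_force: 59.6
```

```bash
python3 st.py
```

```text
25.02 pos [ 441.4 -327.    99.4] rot [180.    0.  117.8] F [-0.1 -0.7  0. ] M [-0.077  0.136 -0.012] q6 25.7
```

send_rows:
  targets: "0 0 0 1.5 255;0 0 0 3 255;0 0 0 3 255"

```text
time: 25.4
ee_pos: [0.4414, -0.327, 0.0994]
tcp_rot: [180.0, 0.0, 114.8]
wrist_force: [-0.2, -0.2, 0.2]
opening: 0.017
grasp_force: 59.7
```

```bash
python3 st.py
```

```text
25.4 pos [ 441.4 -327.    99.4] rot [180.    0.  114.8] F [-0.2 -0.2  0.2] M [-0.163  0.149  0.037] q6 28.7
```

send_rows:
  targets: "0 0 0 1 255;0 0 0 2 255;0 0 0 2 255"

```text
time: 25.78
ee_pos: [0.4414, -0.327, 0.0994]
tcp_rot: [180.0, 0.0, 112.8]
wrist_force: [-1.7, -0.1, 0.8]
opening: 0.0173
grasp_force: 59.9
```

```bash
python3 st.py
```

```text
25.77 pos [ 441.4 -327.    99.4] rot [180.    0.  112.8] F [-1.7 -0.1  0.8] M [-0.153  0.114  0.127] q6 30.7
```

send_rows:
  targets: "0 0 0 1 255;0 0 0 2 255;0 0 0 2 255"

```text
time: 26.15
ee_pos: [0.4414, -0.327, 0.0993]
tcp_rot: [-180.0, -0.0, 110.8]
wrist_force: [-0.9, -0.0, 0.1]
opening: 0.0168
grasp_force: 59.9
```

```bash
python3 st.py
```

```text
26.15 pos [ 441.4 -327.    99.3] rot [-180.    -0.   110.8] F [-0.9 -0.   0.1] M [-0.136  0.195  0.098] q6 32.7
```

send_rows:
  targets: "0 0 0 1.3 255;0 0 0 1.3 255"

```text
time: 26.4
ee_pos: [0.4414, -0.327, 0.0993]
tcp_rot: [-180.0, 0.0, 109.5]
wrist_force: [-0.0, -0.7, 1.5]
opening: 0.0172
grasp_force: 59.9
```

```bash
python3 st.py;python3 -c "
from h import *
go('b',130)"
```

```text
26.4 pos [ 441.4 -327.    99.3] rot [-180.     0.   109.5] F [-0.  -0.7  1.5] M [-0.157  0.24   0.142] q6 34.0
b shift [-21.5  68.6  -0. ] turn -20.5
```

send_rows:
  targets: "0 0 0 -8 255;0 0 0 -16 255;0 0 -10 -18 255;-5 18 -24 -20 255;-18 55 -24 -20 255;-21.5 68.6 -24 -20 255;-21.5 68.6 -24 -20 255;-21.5 68.6 -24 -20 255;-21.5 68.6 -12 -20 255;-21.5 68.6 -5 -20 255;-21.5 68.6 0 -20 255;-21.5 68.6 0 -20 255;-21.5 68.6 0 -10 255;-21.5 68.6 0 0 255;-21.5 68.6 0 10 255;-21.5 68.6 0 18 255;-21.5 68.6 0 18 255"

```text
time: 28.52
ee_pos: [0.5132, -0.3244, 0.0995]
tcp_rot: [-180.0, 0.0, 91.5]
wrist_force: [-1.4, -0.2, -0.8]
opening: 0.0173
grasp_force: 59.5
```

```bash
python3 st.py
```

```text
28.52 pos [ 513.2 -324.4   99.5] rot [-180.     0.    91.5] F [-1.4 -0.2 -0.8] M [0.061 0.247 0.059] q6 56.2
```

send_rows:
  targets: "0 0 0 1.5 255;0 0 0 3 255;0 0 0 3 255"

```text
time: 28.9
ee_pos: [0.5132, -0.3244, 0.0994]
tcp_rot: [-180.0, 0.0, 88.5]
wrist_force: [-2.0, 0.3, 0.1]
opening: 0.0171
grasp_force: 59.7
```

```bash
python3 st.py
```

```text
28.9 pos [ 513.2 -324.4   99.4] rot [-180.     0.    88.5] F [-2.   0.3  0.1] M [0.01  0.465 0.026] q6 59.2
```

send_rows:
  targets: "0 0 0 1 255;0 0 0 2 255;0 0 0 2 255"

```text
time: 29.28
ee_pos: [0.5132, -0.3244, 0.0993]
tcp_rot: [-180.0, 0.0, 86.5]
wrist_force: [-2.3, -0.7, 1.5]
opening: 0.0173
grasp_force: 59.8
```

```bash
python3 st.py
```

```text
29.27 pos [ 513.2 -324.4   99.3] rot [-180.     0.    86.5] F [-2.3 -0.7  1.5] M [0.058 0.483 0.06 ] q6 61.2
```

send_rows:
  targets: "0 0 0 1 255;0 0 0 2 255;0 0 0 2 255"

```text
time: 29.65
ee_pos: [0.5132, -0.3244, 0.0993]
tcp_rot: [-180.0, -0.0, 84.5]
wrist_force: [-1.2, 0.8, 0.9]
opening: 0.0174
grasp_force: 59.9
```

```bash
python3 st.py
```

```text
29.65 pos [ 513.2 -324.4   99.3] rot [-180.    -0.    84.5] F [-1.2  0.8  0.9] M [0.051 0.553 0.08 ] q6 63.2
```

send_rows:
  targets: "0 0 0 1 255;0 0 0 2 255;0 0 0 2 255"

```text
time: 30.02
ee_pos: [0.5132, -0.3243, 0.0993]
tcp_rot: [-180.0, -0.0, 82.5]
wrist_force: [-1.8, -0.3, 1.3]
opening: 0.0173
grasp_force: 59.9
```

```bash
python3 st.py
```

```text
30.02 pos [ 513.2 -324.3   99.3] rot [-180.    -0.    82.5] F [-1.8 -0.3  1.3] M [0.108 0.605 0.11 ] q6 65.2
```

send_rows:
  targets: "0 0 0 1.5 255;0 0 0 1.5 255"

```text
time: 30.28
ee_pos: [0.5132, -0.3243, 0.0993]
tcp_rot: [-180.0, -0.0, 80.9]
wrist_force: [-3.0, 0.0, 1.0]
opening: 0.0173
grasp_force: 59.9
```

```bash
python3 st.py;python3 -c "
from h import *
go('d',153)"
```

```text
30.27 pos [ 513.2 -324.3   99.3] rot [-180.    -0.    80.9] F [-3.  0.  1.] M [0.119 0.62  0.096] q6 66.8
d shift [ 56.8 -84.5   0. ] turn -72.1
```

send_rows:
  targets: "0 0 0 1.5 255;0 0 0 1.5 255"

```text
time: 30.52
ee_pos: [0.5132, -0.3243, 0.0993]
tcp_rot: [-180.0, -0.0, 79.4]
wrist_force: [-2.3, 0.6, 1.7]
opening: 0.0172
grasp_force: 59.9
```

```bash
python3 st.py
```

```text
30.52 pos [ 513.2 -324.3   99.3] rot [-180.    -0.    79.4] F [-2.3  0.6  1.7] M [0.066 0.703 0.121] q6 68.3
```

```bash
cat >> st.py <<'E'
print('effort',o['joint_efforts'].round(3),'grasp',round(o['grasp_force'],2))
E
python3 st.py
```

```text
30.52 pos [ 513.2 -324.3   99.3] rot [-180.    -0.    79.4] F [-2.3  0.6  1.7] M [0.066 0.703 0.121] q6 68.3
effort [  0.419 -59.998  47.63   -1.154   0.302   0.346] grasp 59.88
```

send_rows:
  targets: "0 0 0 1 255;0 0 0 1 255"

```text
time: 30.78
ee_pos: [0.5132, -0.3243, 0.0993]
tcp_rot: [-180.0, -0.0, 78.5]
wrist_force: [-2.9, -0.0, 1.7]
opening: 0.0174
grasp_force: 59.9
```

```bash
python3 st.py;python3 -c "
from h import *
go('d',153)"
```

```text
30.77 pos [ 513.2 -324.3   99.3] rot [-180.    -0.    78.5] F [-2.9 -0.   1.7] M [0.153 0.679 0.149] q6 69.2
effort [  0.382 -60.011  47.694  -1.213   0.292   0.29 ] grasp 59.88
d shift [ 53.  -86.9   0. ] turn -74.5
```

send_rows:
  targets: "0 0 0 -8 255;0 0 0 -16 255;0 0 -10 -20 255;5 -15 -24 -30 255;40 -60 -24 -40 255;53 -86.9 -24 -50 255;53 -86.9 -24 -60 255;53 -86.9 -24 -70 255;53 -86.9 -24 -74.5 255;53 -86.9 -12 -74.5 255;53 -86.9 -5 -74.5 255;53 -86.9 0 -74.5 255;53 -86.9 0 -74.5 255;53 -86.9 0 -65 255;53 -86.9 0 -55 255;53 -86.9 0 -45 255;53 -86.9 0 -35 255;53 -86.9 0 -33 255;53 -86.9 0 -33 255"

```text
time: 33.15
ee_pos: [0.4389, -0.2551, 0.0995]
tcp_rot: [180.0, 0.0, 111.6]
wrist_force: [1.3, 0.4, -0.9]
opening: 0.0172
grasp_force: 59.5
```

```bash
python3 st.py
```

```text
33.15 pos [ 438.9 -255.1   99.5] rot [180.    0.  111.6] F [ 1.3  0.4 -0.9] M [ 0.045 -0.242  0.054] q6 38.2
effort [ -0.36  -45.929  47.186   0.318  -0.212   0.393] grasp 59.46
```

send_rows:
  targets: "0 0 0 2 255;0 0 0 4 255;0 0 0 4 255"

```text
time: 33.52
ee_pos: [0.4388, -0.2551, 0.0994]
tcp_rot: [180.0, 0.0, 107.5]
wrist_force: [0.6, 0.5, -0.5]
opening: 0.0175
grasp_force: 59.5
```

```bash
python3 st.py
```

```text
33.52 pos [ 438.8 -255.1   99.4] rot [180.    0.  107.5] F [ 0.6  0.5 -0.5] M [-0.006 -0.368  0.034] q6 42.4
effort [ -0.446 -45.489  46.575   0.502  -0.266   0.339] grasp 59.51
```

send_rows:
  targets: "0 0 0 1 255;0 0 0 2 255;0 0 0 2 255"

```text
time: 33.9
ee_pos: [0.4388, -0.2551, 0.0994]
tcp_rot: [180.0, 0.0, 105.5]
wrist_force: [0.9, -0.4, -1.2]
opening: 0.0174
grasp_force: 59.7
```

```bash
python3 st.py
```

```text
33.9 pos [ 438.8 -255.1   99.4] rot [180.    0.  105.5] F [ 0.9 -0.4 -1.2] M [ 0.007 -0.43   0.042] q6 44.4
effort [ -0.496 -45.161  46.11    0.649  -0.295   0.204] grasp 59.71
```

send_rows:
  targets: "0 0 0 1 255;0 0 0 2 255;0 0 0 2 255"

```text
time: 34.28
ee_pos: [0.4388, -0.2551, 0.0994]
tcp_rot: [180.0, 0.0, 103.5]
wrist_force: [2.0, 0.2, -0.4]
opening: 0.0175
grasp_force: 59.8
```

```bash
python3 st.py
```

```text
34.27 pos [ 438.8 -255.1   99.4] rot [180.    0.  103.5] F [ 2.   0.2 -0.4] M [-0.028 -0.425  0.137] q6 46.4
effort [ -0.548 -44.877  45.723   0.761  -0.312   0.236] grasp 59.8
```

send_rows:
  targets: "0 0 0 1 255;0 0 0 2 255;0 0 0 2 255"

```text
time: 34.65
ee_pos: [0.4388, -0.2552, 0.0994]
tcp_rot: [180.0, 0.0, 101.5]
wrist_force: [2.3, -0.5, 0.8]
opening: 0.0177
grasp_force: 59.8
```

```bash
python3 st.py
```

```text
34.65 pos [ 438.8 -255.2   99.4] rot [180.    0.  101.5] F [ 2.3 -0.5  0.8] M [-0.05  -0.571  0.097] q6 48.4
effort [ -0.519 -44.707  45.387   0.947  -0.274   0.257] grasp 59.84
```

send_rows:
  targets: "0 0 0 1 255;0 0 0 1 255"

```text
time: 34.9
ee_pos: [0.4387, -0.2551, 0.0993]
tcp_rot: [180.0, 0.0, 100.5]
wrist_force: [2.8, -0.0, 0.9]
opening: 0.0174
grasp_force: 59.9
```

```bash
python3 st.py
```

```text
34.9 pos [ 438.7 -255.1   99.3] rot [180.    0.  100.5] F [ 2.8 -0.   0.9] M [-0.092 -0.54   0.11 ] q6 49.4
effort [ -0.502 -44.59   45.203   1.025  -0.257   0.257] grasp 59.87
```

send_rows:
  targets: "0 0 0 1.5 255;0 0 0 1.5 255"

```text
time: 35.15
ee_pos: [0.4387, -0.2551, 0.0993]
tcp_rot: [180.0, 0.0, 98.9]
wrist_force: [2.2, -0.6, 1.0]
opening: 0.0173
grasp_force: 59.9
```

```bash
python3 st.py; python3 -c "
from h import *
go('a',150)"
```

```text
35.15 pos [ 438.7 -255.1   99.3] rot [180.    0.   98.9] F [ 2.2 -0.6  1. ] M [-0.164 -0.651  0.139] q6 50.9
effort [ -0.49  -44.567  45.11    1.105  -0.235   0.347] grasp 59.88
a shift [-8.5 71.4  0. ] turn -51.1
```

send_rows:
  targets: "0 0 0 -8 255;0 0 0 -15 255;0 0 -15 -18 255;0 0 -45 -28 255;-40 10 -51 -38 255;-80 20 -51 -48 255;-120 30 -51 -58 255;-131 31 -51 -68 255;-131 31 -51 -78 255;-131 31 -51 -84 255;-131 31 -51 -84 255;-131 31 -51 -84 255"

```text
time: 36.65
ee_pos: [0.4894, -0.3795, 0.1499]
tcp_rot: [180.0, -0.1, -177.2]
wrist_force: [0.5, -0.0, -1.4]
opening: 0.0173
grasp_force: 59.5
```

```bash
python3 st.py
python3 - <<'E'
from h import *
T=pose();np.save("T6.npy",T);im=camera("wrist");cv2.imwrite("pics/w6.png",im);S=np.load("seats2.npy")
for k,s in zip("abcd",S): print(k,proj("wrist",[s[0]-.0014,s[1],.048],T).round(0),[slot(im,T,s[0]-.0014,s[1],r) for r in(.006,.008)])
print(to_tool([.4735,-.460,T[2,3]]))
E
```

```text
36.65 pos [ 489.4 -379.5  149.9] rot [ 1.800e+02 -1.000e-01 -1.772e+02] F [ 0.5 -0.  -1.4] M [-0.    -0.004 -0.041] q6 -40.6
effort [-5.4000e-02 -6.3006e+01  4.7822e+01  2.8000e-02 -6.0000e-03 -3.7000e-02] grasp 59.52
a [452. 243.] [(-47.7, 0.97), (-48.5, 0.94)]
b [353. 242.] [(-79.2, 0.92), (-78.0, 0.9)]
c [361. 143.] [(-46.7, 0.95), (-45.4, 0.94)]
d [469. 144.] [(-59.0, 0.95), (-58.6, 0.92)]
[ 20.1 -79.6   0.2]
```

View pics/w6.png

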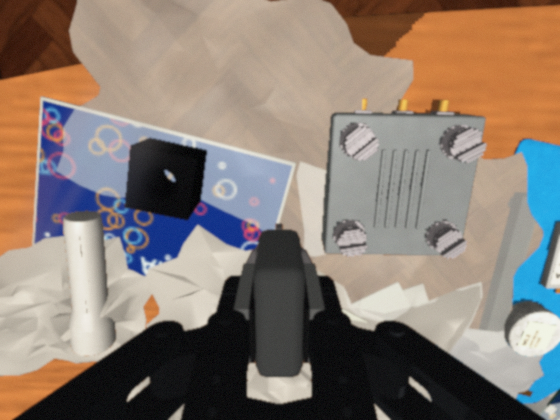

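The picture shows all four slots turned to about −48°, −78°, −46° and −59°. Those are turns of about 57–62°, consistent with the stops. The empty stand is at about (168,178), and the key is held straight.

send_rows:
  targets: "10 -40 0 0 255;18.8 -79.7 0 0 255;18.8 -79.7 0 0 255;18.8 -79.7 0 0 255;18.8 -79.7 30 0 255;18.8 -79.7 45 0 255;18.8 -79.7 60 0 255;18.8 -79.7 75 0 255;18.8 -79.7 82 0 255;18.8 -79.7 84.5 0 255;18.8 -79.7 84.5 0 255"

```text
time: 38.08
ee_pos: [0.4752, -0.4604, 0.0661]
tcp_rot: [-180.0, 0.0, -177.0]
wrist_force: [0.3, 0.3, -1.0]
opening: 0.0175
grasp_force: 59.6
```

```bash
python3 st.py
```

```text
38.08 pos [ 475.2 -460.4   66.1] rot [-180.    0. -177.] F [ 0.3  0.3 -1. ] M [-0.013  0.021  0.009] q6 -47.1
effort [ 2.6000e-02 -6.9212e+01  4.7111e+01 -7.0000e-02  0.0000e+00  1.0000e-03] grasp 59.64
```

Blade is in the hole with no contact; down another 1.8 mm, open, and retreat upward.

send_rows:
  targets: "0 0 1 0 255;0 0 1.8 0 255;0 0 1.8 0 255"

```text
time: 38.45
ee_pos: [0.4752, -0.4603, 0.0641]
tcp_rot: [-180.0, 0.0, -177.0]
wrist_force: [0.4, 0.1, -0.9]
opening: 0.0174
grasp_force: 59.6
```

```bash
python3 st.py
```

```text
38.45 pos [ 475.2 -460.3   64.1] rot [-180.    0. -177.] F [ 0.4  0.1 -0.9] M [-0.073  0.025  0.005] q6 -47.1
effort [ 2.0000e-03 -6.9702e+01  4.7528e+01 -5.0000e-03  0.0000e+00 -0.0000e+00] grasp 59.64
```

send_rows:
  targets: "0 0 0 0 200;0 0 0 0 120;0 0 0 0 0;0 0 0 0 0;0 0 0 0 0;0 0 0 0 0;0 0 -20 0 0;0 0 -60 0 0;0 0 -110 0 0;0 0 -110 0 0;0 0 -110 0 0"

```text
time: 39.83
ee_pos: [0.4752, -0.4604, 0.1748]
tcp_rot: [-180.0, 0.0, -177.0]
wrist_force: [0.3, -0.8, -0.3]
opening: 0.0853
grasp_force: 0.0
```

```bash
python3 st.py
python3 - <<'E'
from h import *
im=camera("wrist");cv2.imwrite("pics/w7.png",im)
E
```

```text
39.83 pos [ 475.2 -460.4  174.8] rot [-180.    0. -177.] F [ 0.3 -0.8 -0.3] M [ 0.042 -0.035  0.004] q6 -47.1
effort [-2.0000e-03 -7.1019e+01  4.9038e+01  1.1000e-01 -0.0000e+00  0.0000e+00] grasp 0.0
```

View pics/w7.png

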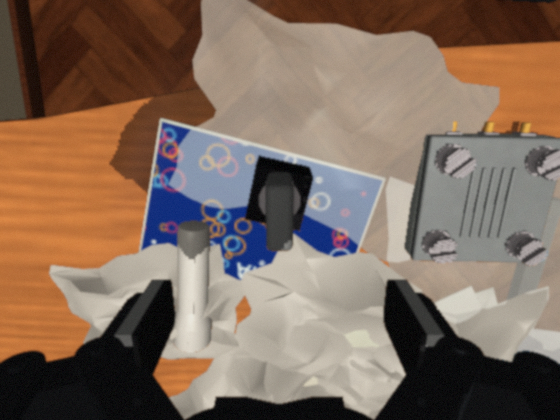

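The key stands upright in its stand, with the handle at about (280,212) as at the start. The torch and other things lie undisturbed, so I'm handing in.

```bash
python3 -c "
from workcell import ticket
print(ticket.job_done())"
```

```text
the job is handed in; nothing more can be done
None
```

Job handed in at about 40 s: all four screws appear fully home (slots turned about 57–62°, torque rising at each stop), tightened crosswise in two passes, with a and c each topped up once during the first pass because their first turn fell short of half, and the key is back upright in its stand.

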